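Draw the rolling pin out of its rack

ROBOT

A 7-joint arm with a two-finger parallel gripper is mounted at the origin on a cart in front of the work surface, level with it; the furniture and walls round the work are solid. World frame = base frame: x ahead of the robot, y to its left, z up, the work surface at z = 0. Lengths are in m, angles in rad, forces in N, time in s.
With the tool pointing down it reaches from about 0.425 to 1.025 m from the base axis. Payload 9.4 kg.
Tool frame: the origin (TCP) lies midway between the tips of the shut fingers; the grasp point (between the pads) lies 19 mm behind it; z points along the fingers, y is the line along which they close (so a half turn about z gives the same grasp; the last joint's range is limited). The gripper opens to 85 mm and grips with 20 to 120 N. Pads are 22 mm wide; open, the fingers measure 114 mm over their backs; the gripper's body (76 mm by 85 mm) begins 54 mm behind the grasp point. The pads swing forward as they close: fully open they stand 13 mm farther back than shut.
Start: joints at [-1.399, 0.599, -0.003, 1.599, 0.002, 0.943, -0.08], TCP at [0.179, 0.703, 0.231] pointing down, gripper open.
Joint ranges: [-2.57, 2.57], [-0.35, 1.97], [-1.29, 1.29], [0.11, 2.56], [-1.05, 4.19], [0.11, 1.86], [-2.63, 2.63]. Speed limits (rad/s): [2.22, 2.22, 3.01, 3.01, 3.14, 3.14, 3.14].

INTERFACE

Orientations are given as a 3x3 rotation matrix whose columns are the frame's x, y, z axes.
In Python, from rig import * gives the robot as it stands. The module is installed in compiled form; this text tells all that it offers.
- The arm moves only by the shell command python3 -m inch 'ROWS' [FORCE]. ROWS is JSON, a list that holds one entry, the list of rows, each a list of 7 numbers: the turn, a rotation vector about the tool's x, y, z in rad, then the shift along the tool's x, y, z in cm, then the gripper's target within -1 to 1 (shut at 1, half-way at 0, fully open at -1). A call has 1 to 20 rows; each row shifts and turns the commanded pose from where the row before left it, along the tool's axes as they then stand; what a row does not reach is not made up. A row lasts 1/8 s, in which the tool goes at most 62.5 mm and 10.7 degrees, less where a joint would pass 70% of its speed; a pose out of reach is approached as far as the arm can. A call with a gripper value outside its range is refused whole. The fingers move at their own pace and stop on an object; FORCE is the grip in N (left out, the last holds). Time passes only in rows, so rows that do not move let the fingers close. It gives the time, the measured TCP pose, the force, the opening and the grip force at its end, in the units of the state.
- get_state(): the state, without advancing time (a new reading comes with each control period).
- grab_frame(name): name is "scene" or "top" or "wrist"; returns (picture, depth): 420x560x3 uint8, red, green, blue; 420x560 float32, m along the optical axis (not along the pixel's ray), 0 where there is no reading.
- camera_info(name): a dict with "K" (3x3 intrinsics, pixels), "R" (3x3) and "t" (3): a world point X has camera coordinates R X + t. Camera axes: x right, y down, z forward; pixel columns grow to the right and rows downward; lengths in m; the calibration is good to about 2 mm. A picture is of the moment at which its call begins: read the wrist's pose just before it. camera_info takes no time and is no camera call; for the wrist camera it gives the pose at the moment of the call.
- close_job(): hands the job in; it is judged then, once.
Trained networks look in the newest picture that a camera, given by its name, has taken for a name from the list of things; names that differ only in an ending like _2 or _b are one class to them, and where a whole thing is asked for, a point or a joint stands for the part that bears it (a point fixed in the world has none). Each returns a list of dicts, best first, with "conf" (0 to 1); they miss things now and then, are a little off and sometimes report something else, mostly with a low value. They report only what shows in the picture. A call takes as long as a camera call.
- cut_out(camera, target): "mask" (420x560 bool, what is visible of it) and "position" ([column, row] in pixels, amid what is visible of it).
The state is a dict: "t": time; "qpos": joint angles; "dq": joint speeds; "effort": joint torques, N m; "tool_pos": TCP position; "tcp_rot": TCP orientation; "wrist_force": force on the tool from outside, world axes, zero at the start; "moment": the same for the moment, N m; "width": opening from 0.0 (shut) to 1.0 (fully open); "gripper_force": force on a finger pad.
Only numpy, scipy, OpenCV 4.12 (cv2) and the standard library are available. Lean on these libraries where they do the work, as an engineer would, in place of code of your own. Each camera call takes 0.05 s, during which the arm holds its last target. There are 200 camera calls.

TASK

Press the red stop lever at the end of the rolling-pin rack down until it clicks and stays down by itself. Then slide the rolling pin out over the lowered lever far enough to tip its other end up between the two steel bars, draw it out slantwise through that opening and finish holding it in the gripper, the whole pin a good hand's width above the bars and clear of the rack. Leave the turquoise mug, the spice jar and the garlic where they stand.

Things in the scene. Friction and masses are not known exactly. Their poses are not given: they have to be found in the camera images.
- pin_rack: Light-wood rack, fixed. Origin: centre of the board's underside, 4 mm above the worktop (rubber feet); all heights below are from here. x along the pin, away from the lever; z up. Board 10 mm thick, 146 wide, x -105 to +125, a 64 wide nose to x -197 under the lever. Side walls: inner faces y +-63, outer +-73; end wall x +117 to +125; wall tops z 58. Lever end open but for the lever.
- lever_end_bar (a point): middle of the steel bar nearer the lever, on its centre line: rack x -98, z 73 mm. The two bars are 10 mm thick (z 68 to 78) and cross the rack along its y, over the pin's handles.
- closed_end_bar (a point): middle of the steel bar nearer the closed end, on its centre line: rack x +84, z 73 mm. The opening between the bars is 172 mm long and 126 mm wide, shorter than the pin.
- stop_lever (a joint): red sprung stop lever, rad: 0 = up, grows as pressed down, 0.50 = fully down, flat. Hinge along rack y at rack x -176, z 20 mm; 65 mm long, 44 wide, 6 thick, rising towards rack +x. Takes about 5 N at the pad; past 0.40 it snaps over and stays at 0.50 when let go.
- lever_pad (a point): point on top of the lever to press, 48 mm from its hinge, by black grip ribs: rack x -135, z 46 mm when up; x -128, z 23 mm when down
- lever_tip (a point): middle of the lever's rounded tip (radius 4 mm): up, at rack x -122, z 49 mm, just before the pin's end, so the pin cannot slide out; down, at rack x -115, z 20 mm (top 24)
- rolling_pin: wooden rolling pin, 220 mm long, 0.11 to 0.22 kg: body 28 mm thick, 130 long; dark handles 14 mm thick, 45 long. Origin at its centre; x along it, lever end to closed end; may be turned about x. It lies at axis height 36 mm in two rubber V-cradles at rack x +-45 mm (14 mm wide, tops z 32); between them it is free underneath down to the board.
- pin_lever_end (a point): the pin's tip at the lever end (-110 mm along its x)
- pin_closed_end (a point): the pin's tip at the closed end (+110 mm along its x)
- mug_teal: turquoise plastic mug, 86x110x80 mm, bystander; origin under its centre
- spice_jar_1: spice jar with dark lid, 44x44x96 mm, bystander; origin under its centre
- garlic_1: garlic bulb, 48x50x51 mm, bystander; origin under its centre

How it is judged:
On the way, in this order (a step that is already met when the one before it is completed fails the run):
1. the stop lever is down and stays down with nothing touching it (value of joint stop_lever above 0.44 rad and contact force between the fingers and stop_lever below 0.2 N), for 0.2 s.
2. the pin's closed-end tip is up through the opening while its other end is still below the bars (height (world z) of pin_closed_end above 0.105 m and height (world z) of pin_lever_end below 0.077 m), for 0.05 s.
At the end, for the whole second after the job is handed in: The gripper holds the rolling pin still, both its ends more than 135 mm above the worktop (about 50 mm above the bars), not touching the rack; the lever is still latched down (over 0.44 rad); mug, spice jar and garlic within 30 mm of their starts (height (world z) of each of pin_lever_end, pin_closed_end above 0.135 m and contact force between the fingers and rolling_pin above 2 N and contact force between rolling_pin and pin_rack below 0.1 N and linear speed of rolling_pin below 0.03 m/s and value of joint stop_lever above 0.44 rad and distance of each of mug_teal, spice_jar_1, garlic_1 from where it was at the start of the episode below 0.03 m); the arm keeps its last pose, push and grip.
It fails at once if a bystander (mug teal) is pushed away or knocked over (distance of mug_teal from where it was at the start of the episode above 0.03 m or angle between mug_teal's own z axis and vertical above 0.5 rad).
It fails at once if a bystander (spice jar) is pushed away or knocked over (distance of spice_jar_1 from where it was at the start of the episode above 0.03 m or angle between spice_jar_1's own z axis and vertical above 0.5 rad).
It fails at once if a bystander (garlic) is pushed away or knocked over (distance of garlic_1 from where it was at the start of the episode above 0.03 m or angle between garlic_1's own z axis and vertical above 0.5 rad).
It also fails if it takes over 54 s, if anything falls off the work surface, if the arm or the gripper's body presses on something with over 40 N, if the wrist force passes 120 N, or if a joint passes its speed limit or range.

## Working session

There is one attempt and no reset: what is moved stays moved. The work goes in short steps, Python scripts to look and compute and a shell command to move; the robot and the scene stay as the last step left them, time stands still between calls to the robot, and variables do not carry over. Pictures are saved under pics/ and viewed, at most 10 in all, crops included, and the job is handed in when it is done.

```bash
mkdir -p pics; cat > h.py <<'E'
from rig import *
import numpy as np, cv2
def look(cam,fn=None):
    ci=camera_info(cam); im,d=grab_frame(cam)
    if fn: cv2.imwrite('pics/'+fn,im[:,:,::-1])
    return ci,im,d
def pts(ci,d,mask):
    v,u=np.nonzero(mask&(d>0)); z=d[v,u]
    c=np.linalg.inv(ci['K'])@np.stack([u*z,v*z,z])
    return (ci['R'].T@(c-np.array(ci['t']).reshape(3,1))).T
E
python3 - <<'E'
from h import *
s=get_state();print(s['t'],s['tool_pos'],s['tcp_rot'])
np.set_printoptions(precision=3,suppress=True)
for cam in('top','scene'):
    ci,im,d=look(cam,cam+'0.png')
    for n in ('pin_rack','rolling_pin','stop_lever','mug_teal','spice_jar_1','garlic_1'):
        for r in cut_out(cam,n)[:1]:
            p=pts(ci,d,r['mask'])
            print(cam,n,round(r['conf'],2),r['position'],len(p),np.median(p,0),np.percentile(p,2,axis=0),np.percentile(p,98,axis=0))
E
```

```text
0.0 [0.17843379 0.70220971 0.23039031] [[-9.69218668e-01  2.46201387e-01 -2.23020672e-04]
 [ 2.46201431e-01  9.69217425e-01 -1.56161784e-03]
 [-1.68316956e-04 -1.56845717e-03 -9.99998756e-01]]
top pin_rack 0.75 [302.8, 199.2] 7238 [ 0.557 -0.218  0.016] [ 0.485 -0.382  0.011] [ 0.654 -0.085  0.083]
top rolling_pin 0.65 [295.9, 191.3] 967 [ 0.567 -0.203  0.051] [ 0.54  -0.293  0.014] [ 0.599 -0.105  0.058]
top stop_lever 0.65 [360.8, 210.2] 540 [ 0.525 -0.353  0.041] [ 0.501 -0.383  0.015] [ 0.549 -0.321  0.059]
top mug_teal 0.9 [402.5, 297.1] 1474 [ 0.337 -0.424  0.071] [ 0.298 -0.465  0.018] [ 0.373 -0.378  0.085]
top spice_jar_1 0.59 [366.2, 117.5] 565 [ 0.721 -0.355  0.097] [ 0.707 -0.378  0.006] [ 0.747 -0.338  0.103]
top garlic_1 0.58 [175.9, 176.3] 373 [0.614 0.061 0.031] [ 0.594  0.042 -0.004] [0.637 0.086 0.046]
scene pin_rack 0.95 [304.6, 220.8] 4521 [ 0.544 -0.257  0.032] [ 0.473 -0.394  0.009] [ 0.655 -0.084  0.083]
scene rolling_pin 0.54 [296.8, 209.5] 395 [ 0.561 -0.213  0.049] [ 0.521 -0.302  0.016] [ 0.618 -0.104  0.081]
scene stop_lever 0.59 [316.5, 245.7] 553 [ 0.524 -0.356  0.04 ] [ 0.5   -0.385  0.023] [ 0.548 -0.324  0.058]
scene mug_teal 0.65 [245.7, 280.5] 2285 [ 0.328 -0.446  0.07 ] [ 0.297 -0.466  0.01 ] [ 0.372 -0.389  0.084]
scene spice_jar_1 0.6 [389.8, 221.7] 830 [ 0.716 -0.374  0.06 ] [ 0.707 -0.383  0.008] [ 0.746 -0.344  0.101]
scene garlic_1 0.64 [263.3, 183.9] 169 [0.612 0.052 0.027] [ 0.593  0.039 -0.002] [0.639 0.153 0.045]
```

```bash
python3 - <<'E'
from h import *
from scipy.optimize import least_squares
np.set_printoptions(precision=4,suppress=True)
P=[]
for cam in('top','scene'):
    ci,im,d=look(cam)
    p=pts(ci,d,np.ones(d.shape,bool))
    c=(abs(p[:,0]-.56)<.2)&(abs(p[:,1]+.23)<.2)&~((p[:,0]>.69)&(p[:,1]<-.3))&~((p[:,0]<.40)&(p[:,1]<-.35))
    p=p[c]; 
    bar=p[(p[:,2]>.075)&(p[:,2]<.092)]; wall=p[(p[:,2]>.056)&(p[:,2]<.066)]
    if cam=='top': cv2.imwrite('pics/topc.png',cv2.resize(im[100:340,130:450,::-1],None,fx=2.4,fy=2.4,interpolation=cv2.INTER_CUBIC))
    print(cam,len(bar),len(wall),np.median(bar[:,2]),np.median(wall[:,2]))
    def res(q):
        c,s=np.cos(q[2]),np.sin(q[2])
        f=lambda p:np.c_[(p[:,0]-q[0])*c+(p[:,1]-q[1])*s,-(p[:,0]-q[0])*s+(p[:,1]-q[1])*c]
        b=f(bar);w=f(wall)
        rb=np.minimum(abs(b[:,0]+98),1e9) if 0 else np.where(abs(b[:,0]+.098)<abs(b[:,0]-.084),b[:,0]+.098,b[:,0]-.084)
        rw=abs(w[:,1])-.068
        e=(abs(w[:,0]-.121)<.012)&(abs(w[:,1])<.06)
        rw=np.where(e,w[:,0]-.121,rw)
        return np.r_[rb,rw]
    r=least_squares(res,[.56,-.22,1.3],loss='soft_l1',f_scale=.004)
    for _ in range(2): r=least_squares(res,r.x,loss='soft_l1',f_scale=.003)
    print(r.x,np.median(abs(r.fun)))
E
```

```text
top 636 1229 0.08124663110584115 0.06172344311399546
[ 0.5661 -0.2073  1.2935] 0.0026586797863297207
scene 465 445 0.08067530645998798 0.06199732009143723
[ 0.564  -0.2102  1.2954] 0.0018730928453680254
```

View pics/topc.png

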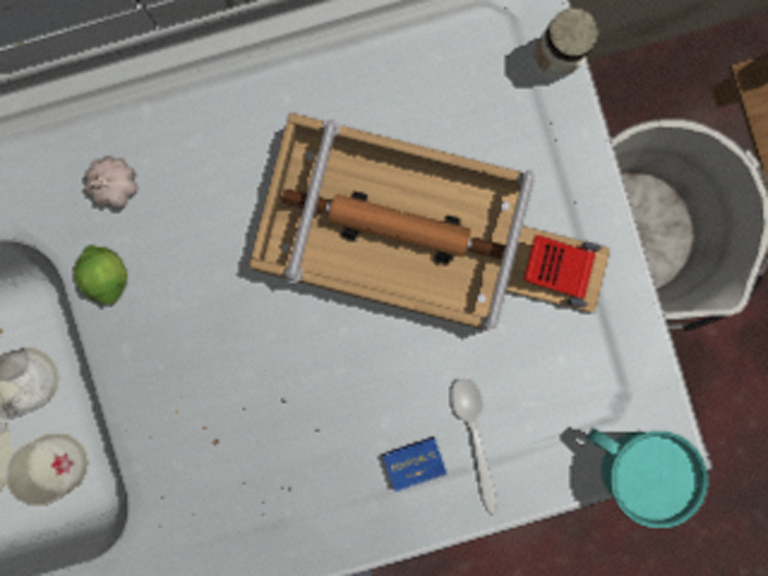

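View pics/scene0.png

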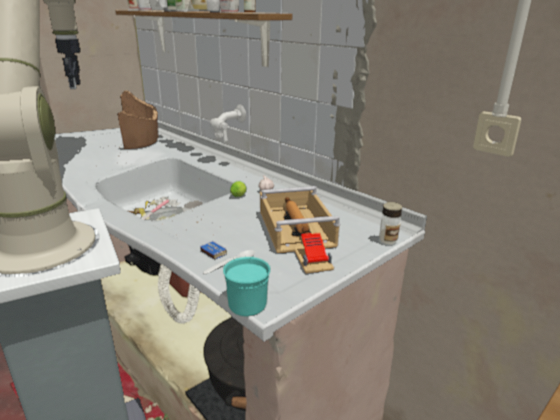

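```bash
cat >> h.py <<'E'
RX=np.array([.2735,.9619,0]);RY=np.array([-.9619,.2735,0]);RO=np.array([.565,-.2088,.004])
RM=np.c_[RX,RY,[0,0,1]]
def goal(G,th=0,s=None):
    "G: TCP goal in rack mm; prints remaining shift in tool axes (cm) and remaining turn for tilt th"
    s=s or get_state();R=np.array(s['tcp_rot']);p=np.array(s['tool_pos'])
    T=RO+RM@(np.array(G)/1000)
    from scipy.spatial.transform import Rotation as Ro
    D=np.c_[RX,-RY,[0,0,-1]]@Ro.from_rotvec([0,th,0]).as_matrix()
    print('rackpos',(RM.T@(p-RO)*1000).round(1),'turn',Ro.from_matrix(R.T@D).as_rotvec().round(3),'shift cm',(R.T@(T-p)*100).round(2),'t',s['t'],'w',s['width'],'F',np.round(s['wrist_force'],1),s['gripper_force'])
E
python3 -m inch '[[[0,0,0,-4.23,-3.59,0,1],[0,0,0,-4.23,-3.59,0,1],[0,0,0,-4.23,-3.59,0,1],[0,0,0,-4.23,-3.59,0,1],[0,0,0,-4.23,-3.59,0,1],[0,0,0,-4.23,-3.59,0,1],[0,0,0,-4.23,-3.59,0,1],[0,0,0,-4.23,-3.59,0,1],[0,0,0,-4.23,-3.59,0,1],[0,0,0,-4.23,-3.59,0,1],[0,0,0.178,0,0,0,1],[0,0,0.178,0,0,0,1],[0,0,0.178,0,0,0,1],[0,0,0.178,0,0,0,1],[0,0,0.178,0,0,0,1],[0,0,0.178,0,0,0,1],[0,0,0.178,0,0,0,1],[0,0,0.178,0,0,0,1],[0,0,0.178,0,0,0,1],[0,0,0,0,0,0,1]]]'
python3 -c "
from h import *
goal([-133,0,100]);print(get_state()['qpos'])"
```

```text
t: 3.3
tool_pos: [0.5, 0.2508, 0.2313]
tcp_rot: [[0.275, 0.962, 0.0], [0.962, -0.275, -0.0], [-0.0, 0.0, -1.0]]
wrist_force: [0.3, 0.1, 0.4]
width: -0.0
gripper_force: 0.0
rackpos [424.4 188.2 227.3] turn [ 0.     0.    -0.001] shift cm [-55.71  18.89  12.75] t 3.3 w -0.0002816748906245236 F [0.3 0.1 0.4] 0.0
[-0.89752987  0.43142178  0.46651466  2.00288959 -0.27382181  0.76745607
 -0.54741929]
```

```bash
python3 -m inch '[[[0,0,0,-5.06,1.72,0,1],[0,0,0,-5.06,1.72,0,1],[0,0,0,-5.06,1.72,0,1],[0,0,0,-5.06,1.72,0,1],[0,0,0,-5.06,1.72,0,1],[0,0,0,-5.06,1.72,0,1],[0,0,0,-5.06,1.72,0,1],[0,0,0,-5.06,1.72,0,1],[0,0,0,-5.06,1.72,0,1],[0,0,0,-5.06,1.72,0,1],[0,0,0,-5.06,1.72,0,1],[0,0,0,0,0,4,1],[0,0,0,0,0,4,1],[0,0,0,0,0,4.75,1],[0,0,0,0,0,0,1]]]'
python3 - <<'E'
from h import *
np.set_printoptions(precision=4,suppress=True)
goal([-133,0,28])
ci,im,d=look('wrist','w1.png')
for n in('stop_lever','rolling_pin'):
    for r in cut_out('wrist',n)[:2]:
        p=pts(ci,d,r['mask']);q=(p-RO)@RM*1000
        print(n,r['conf'],len(q),np.median(q,0),np.percentile(q,[2,98],axis=0))
E
```

```text
t: 5.18
tool_pos: [0.5265, -0.3355, 0.1011]
tcp_rot: [[0.273, 0.962, -0.005], [0.962, -0.273, 0.003], [0.002, -0.006, -1.0]]
wrist_force: [-0.8, -0.4, 0.7]
width: -0.002
gripper_force: 0.0
rackpos [-132.4    2.4   97.1] turn [-0.006 -0.002  0.   ] shift cm [-0.07  0.28  6.91] t 5.175 w -0.002454108610276516 F [-0.8 -0.4  0.7] 0.0
stop_lever 0.75 2749 [-132.4207   -3.4265   46.8931] [[-159.6596  -23.153    28.837 ]
 [-117.5187   19.0887   53.499 ]]
rolling_pin 0.76 6151 [-34.7228  -2.2801  46.7064] [[-92.2636 -14.9394  38.4393]
 [ -0.7824  10.1166  50.0401]]
rolling_pin 0.23 2807 [-132.1457   -3.7663   46.9547] [[-160.6412  -23.3555   26.2261]
 [-117.5236   18.9473   53.8285]]
```

View pics/w1.png

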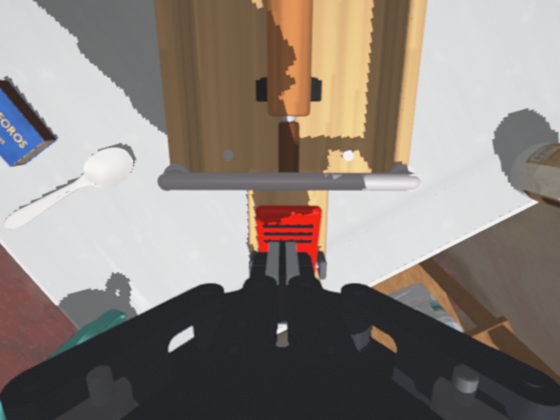

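```bash
sed -i 's/^RO=.*//; s/RO=np.array(\[.565,-.2088,.004\])/RO=np.array([.5672,-.2094,.004])/' h.py
python3 -m inch '[[[0,0,0,0,0.5,2,1],[0,0,0,0,0,2.2,1],[0,0,0,0,0,1,1],[0,0,0,0,0,0.8,1],[0,0,0,0,0,0.8,1],[0,0,0,0,0,0.6,1],[0,0,0,0,0,0,1]]]'
python3 -c "
from h import *
goal([-133,0,23])"
```

```text
t: 6.2
tool_pos: [0.5326, -0.3379, 0.0293]
tcp_rot: [[0.276, 0.961, -0.001], [0.961, -0.276, 0.0], [0.0, -0.001, -1.0]]
wrist_force: [0.9, -0.7, -0.5]
width: 0.001
gripper_force: 0.0
rackpos [-133.1   -1.9   25.3] turn [-0.001 -0.    -0.003] shift cm [ 0.01 -0.19  0.23] t 6.2 w 0.0013517040319730232 F [ 0.9 -0.7 -0.5] 0.0
```

```bash
python3 -m inch '[[[0,0,0,0,0,-2,1],[0,0,0,0,0,-4,1],[0,0,0,0,0,-5,0],[0,0,0,0,0,0,0],[0,0,0,0,0,0,-0.1],[0,0,0,0,0,0,-0.1]]]' >/dev/null
python3 - <<'E'
from h import *
np.set_printoptions(precision=4,suppress=True)
goal([20,0,110])
ci,im,d=look('wrist','w2.png')
for n in('stop_lever','rolling_pin'):
    for r in cut_out('wrist',n)[:2]:
        p=pts(ci,d,r['mask']);q=(p-RO)@RM*1000
        print(n,r['conf'],len(q),np.median(q,0),np.percentile(q,[2,98],axis=0))
        # slope in sections
        if n=='rolling_pin':
            for a in (-90,-80,-60,-30,0): 
                k=abs(q[:,0]-a)<5
                if k.any():print(a,np.median(q[k],0))
E
```

```text
rackpos [-132.8   -1.7  135.2] turn [-0.001 -0.    -0.003] shift cm [15.28 -0.21  2.53] t 6.95 w 0.5514786878059118 F [0.6 1.  0.2] 0.0
stop_lever 0.79 3641 [-144.2086    0.0961   22.778 ] [[-177.3711  -20.7074   21.0636]
 [-112.5988   21.3036   25.9013]]
stop_lever 0.54 38442 [-53.4547   0.7322  10.4514] [[-175.0634  -69.5202    8.0314]
 [  21.3899   69.1313   77.3738]]
rolling_pin 0.78 5139 [-28.2525  -0.2021  46.648 ] [[-91.307  -13.113   37.382 ]
 [ 11.6196  12.5501  50.0286]]
-90 [-90.1107   0.0516  41.2861]
-80 [-79.7288  -0.0326  41.323 ]
-60 [-58.632   -0.3096  45.9853]
-30 [-29.8556  -0.5276  47.2879]
0 [ 0.0486 -0.7525 47.4075]
```

View pics/w2.png

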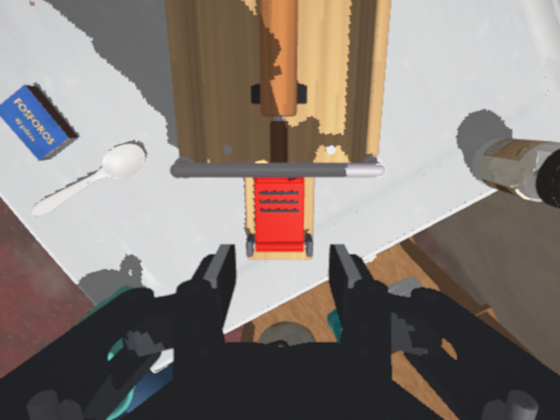

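```bash
python3 -m inch '[[[0,0,0,5.1,-0.08,0,-0.1],[0,0,0,5.1,-0.08,0,-0.1],[0,0,0,5.1,-0.05,0,-0.1],[0,0,0,0,0,4,-0.1],[0,0,0,0,0,3,-0.1],[0,0,0,0,0,0,-0.1]]]' >/dev/null
python3 -c "
from h import *
goal([20,-.7,19])"
```

```text
rackpos [20.   1.  63.6] turn [-0.005  0.    -0.003] shift cm [0.   0.19 4.46] t 7.85 w 0.5495596605458212 F [-1.   0.1  1.1] 0.0
```

```bash
python3 -m inch '[[[0,0,0,0,0.15,2.4,-0.1],[0,0,0,0,0,2,-0.1],[0,0,0,0,0,0,-0.1],[0,0,0,0,0,0,1],[0,0,0,0,0,0,1],[0,0,0,0,0,0,1],[0,0,0,0,0,0,1],[0,0,0,0,0,0,1]]]' 60
python3 -c "
from h import *
goal([20,-.7,19])"
```

```text
t: 8.85
tool_pos: [0.5718, -0.1903, 0.027]
tcp_rot: [[0.277, 0.961, -0.004], [0.961, -0.277, 0.002], [0.001, -0.004, -1.0]]
wrist_force: [-8.0, 0.8, 7.3]
width: 0.305
gripper_force: 58.5
rackpos [19.6  0.8 23. ] turn [-0.004 -0.001 -0.004] shift cm [0.04 0.15 0.4 ] t 8.85 w 0.3049414073258085 F [-8.   0.8  7.3] 58.521655797958374
```

```bash
python3 -m inch '[[[0,0,0,0,0,-0.6,1],[0,0,0,0,0,-0.4,1],[0,0,0,-1,0,0,1],[0,0,0,-1.2,0,0,1],[0,0,0,-1.2,0,0,1],[0,0,0,-1,0,0,1],[0,0,0,0,0,0,1],[0,0,0,0,0,0,1]]]'
python3 - <<'E'
from h import *
np.set_printoptions(precision=4,suppress=True)
goal([-25,0,30])
ci,im,d=look('scene'); cv2.imwrite('pics/s3.png',cv2.resize(im[150:300,200:400,::-1],None,fx=4,fy=4,interpolation=cv2.INTER_CUBIC))
for c in('scene','top','wrist'):
  if c!='scene': ci,im,d=look(c)
  for r in cut_out(c,'rolling_pin')[:1]:
    p=pts(ci,d,r['mask']);q=(p-RO)@RM*1000
    print(c,r['conf'],len(q),np.percentile(q,[2,50,98],axis=0))
E
```

```text
t: 9.85
tool_pos: [0.5626, -0.2328, 0.0357]
tcp_rot: [[0.276, 0.961, -0.0], [0.961, -0.276, 0.0], [0.0, -0.0, -1.0]]
wrist_force: [-0.1, -0.2, -2.2]
width: 0.308
gripper_force: 59.1
rackpos [-23.8  -1.9  31.7] turn [-0.    -0.    -0.003] shift cm [-0.12 -0.19  0.17] t 9.85 w 0.3076484335412508 F [-0.1 -0.2 -2.2] 59.05168354511261
scene 0.52 284 [[-148.8285  -10.1856   41.3841]
 [ -94.0952    1.638    54.1195]
 [   3.3448   11.3907   60.1646]]
wrist 0.77 13908 [[-52.4426 -15.0976  46.5253]
 [  5.6317  -3.1505  54.841 ]
 [ 67.0086   8.9924  58.4649]]
```

View pics/s3.png

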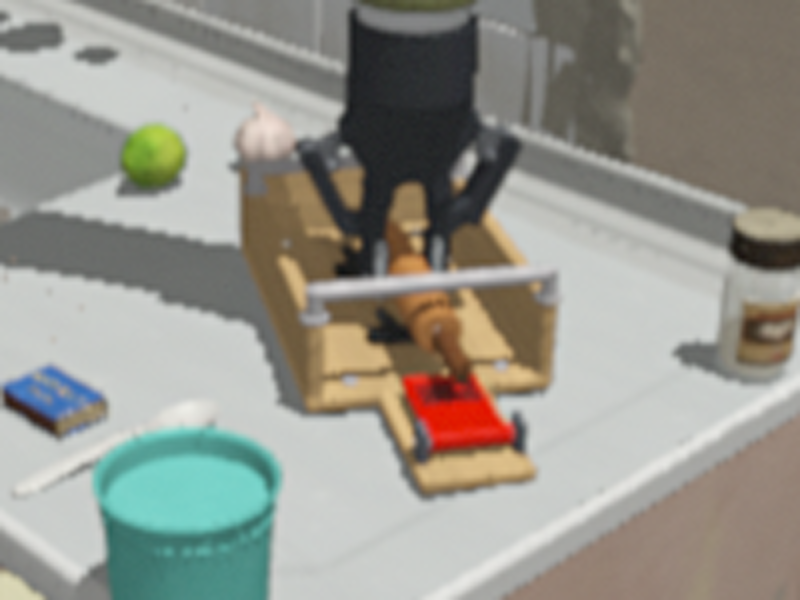

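```bash
python3 -m inch '[[[0,0.045,0,0.06,0,-0.4,1],[0,0.045,0,0.08,0,-0.4,1],[0,0.045,0,0.1,0,-0.4,1],[0,0.04,0,0.12,0,-0.38,1],[0,0,0,0,0,0,1]]]'
python3 -c "
from h import *
goal([-8.7,-1.9,67],.349)"
```

```text
t: 10.78
tool_pos: [0.563, -0.2319, 0.0521]
tcp_rot: [[0.274, 0.961, 0.049], [0.946, -0.278, 0.167], [0.174, 0.001, -0.985]]
wrist_force: [-0.3, -0.2, -2.1]
width: 0.301
gripper_force: 59.1
rackpos [-22.8  -2.1  48.1] turn [ 0.002  0.174 -0.005] shift cm [ 1.71 -0.02 -1.62] t 10.775 w 0.3013445494983431 F [-0.3 -0.2 -2.1] 59.060195088386536
```

```bash
python3 -m inch '[[[0,0.044,0,0.45,0,-0.38,1],[0,0.044,0,0.46,0,-0.37,1],[0,0.044,0,0.46,0,-0.36,1],[0,0.043,0,0.47,0,-0.35,1],[0,0,0,0,0,0,1]]]'
python3 -c "
from h import *
goal([3.4,-1.9,92],.524)"
```

```text
t: 11.4
tool_pos: [0.567, -0.2177, 0.0704]
tcp_rot: [[0.261, 0.961, 0.095], [0.902, -0.278, 0.33], [0.343, 0.0, -0.939]]
wrist_force: [0.1, -0.3, -1.9]
width: 0.307
gripper_force: 59.1
rackpos [-8.  -2.  66.4] turn [ 0.002  0.174 -0.004] shift cm [ 1.95 -0.02 -2.01] t 11.4 w 0.3066068722048865 F [ 0.1 -0.3 -1.9] 59.074596762657166
```

```bash
python3 -m inch '[[[0,0.044,0,0.52,0,-0.48,1],[0,0.044,0,0.53,0,-0.47,1],[0,0.044,0,0.53,0,-0.46,1],[0,0.043,0,0.54,0,-0.45,1],[0,0,0,0,0,0,1]]]'
python3 - <<'E'
from h import *
np.set_printoptions(precision=4,suppress=True)
goal([3.4,-1.9,92],.524)
ci,im,d=look('scene'); cv2.imwrite('pics/s4.png',cv2.resize(im[150:300,200:400,::-1],None,fx=4,fy=4,interpolation=cv2.INTER_CUBIC))
for c in('scene','wrist'):
  if c!='scene': ci,im,d=look(c)
  for r in cut_out(c,'rolling_pin')[:1]:
    p=pts(ci,d,r['mask']);q=(p-RO)@RM*1000
    print(c,r['conf'],len(q),np.percentile(q,[2,50,98],axis=0))
E
```

```text
t: 12.02
tool_pos: [0.5702, -0.2065, 0.096]
tcp_rot: [[0.24, 0.961, 0.14], [0.831, -0.278, 0.482], [0.502, 0.0, -0.865]]
wrist_force: [0.5, 0.0, -2.1]
width: 0.308
gripper_force: 59.1
rackpos [ 3.6 -2.1 92. ] turn [ 0.003 -0.002 -0.004] shift cm [-0.02 -0.02 -0.01] t 12.025 w 0.3083530887213396 F [ 0.5  0.  -2.1] 59.09382462501526
scene 0.7 507 [[-111.6996  -25.9903   18.5743]
 [ -48.0065    0.1582   87.9753]
 [  32.7595   11.6108  124.0447]]
wrist 0.69 14086 [[-33.1078 -15.3591  96.9648]
 [ 17.4261  -3.2504 126.665 ]
 [ 73.2924   9.1874 152.7688]]
```

View pics/s4.png

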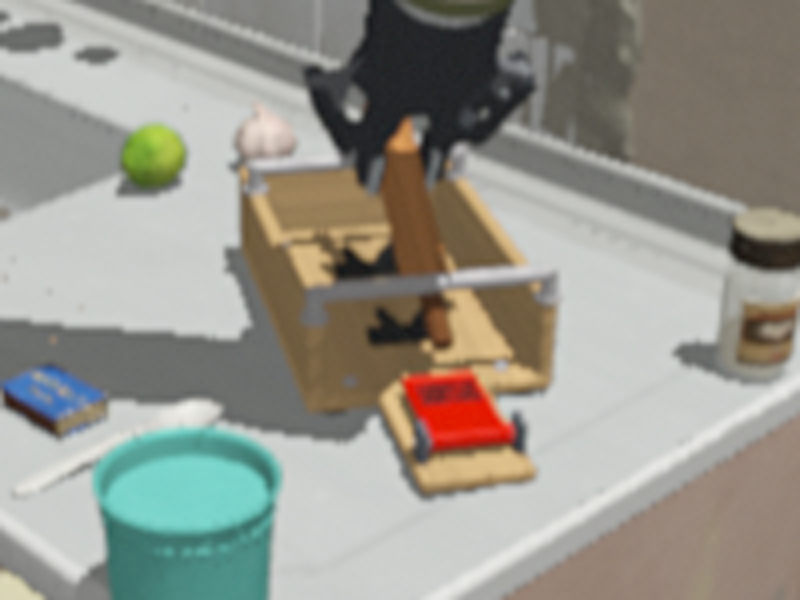

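```bash
python3 -m inch '[[[0,0,0,1,0,0,1],[0,0,0,2,0,0,1],[0,0,0,2,0,0,1],[0,0,0,2,0,0,1],[0,0,0,1.5,0,0,1],[0,0,0,1,0,-1.73,1],[0,0,0,1,0,-1.73,1],[0,0,0,1,0,-1.73,1],[0,0,0,1,0,-1.73,1],[0,0,0,1,0,-1.73,1],[0,0,0,0,0,0,1],[0,0,0,0,0,0,1],[0,0,0,0,0,0,1],[0,0,0,0,0,0,1]]]'
python3 - <<'E'
from h import *
np.set_printoptions(precision=4,suppress=True)
ci,im,d=look('scene'); cv2.imwrite('pics/s5.png',cv2.resize(im[100:300,170:420,::-1],None,fx=3,fy=3,interpolation=cv2.INTER_CUBIC))
for n in('rolling_pin','stop_lever','mug_teal','spice_jar_1','garlic_1'):
  for r in cut_out('scene',n)[:1]:
    p=pts(ci,d,r['mask'])
    print(n,r['conf'],np.percentile(p,[2,50,98],axis=0).tolist())
E
```

```text
t: 13.98
tool_pos: [0.5905, -0.1347, 0.2378]
tcp_rot: [[0.24, 0.961, 0.138], [0.831, -0.276, 0.482], [0.501, -0.001, -0.865]]
wrist_force: [-0.0, -0.4, -2.4]
width: 0.306
gripper_force: 59.2
rolling_pin 0.88 [[0.5564936032845565, -0.24499711820169262, 0.17652790847004102], [0.5727140090108931, -0.18572453015456225, 0.23181544014855676], [0.7332715198381918, 0.07234361183225559, 0.27509012920736764]]
stop_lever 0.64 [[0.49946234361899866, -0.3859741520125909, 0.02161562304509642], [0.5244539744313836, -0.3566507848694174, 0.028364633200862764], [0.547947448266918, -0.3174568265723745, 0.0315972835382326]]
mug_teal 0.97 [[0.29668125330678974, -0.4661593771077363, 0.0076550728733535255], [0.32834619641795215, -0.44473650669153825, 0.06946543835612855], [0.3727391211807528, -0.3875671572344567, 0.08391613038035582]]
spice_jar_1 0.74 [[0.7067221416655339, -0.38327050346415414, 0.010043571077408404], [0.7156493860769069, -0.3740168606069003, 0.05902245728439984], [0.7392490945852704, -0.34812580119012543, 0.10098826631000064]]
garlic_1 0.6 [[0.5946038537323284, 0.03931321993584845, 0.013124600743124121], [0.6100777195108432, 0.050876639664972634, 0.02846475432441814], [0.6329577630038582, 0.06987225966143139, 0.044136982172188914]]
```

View pics/s5.png

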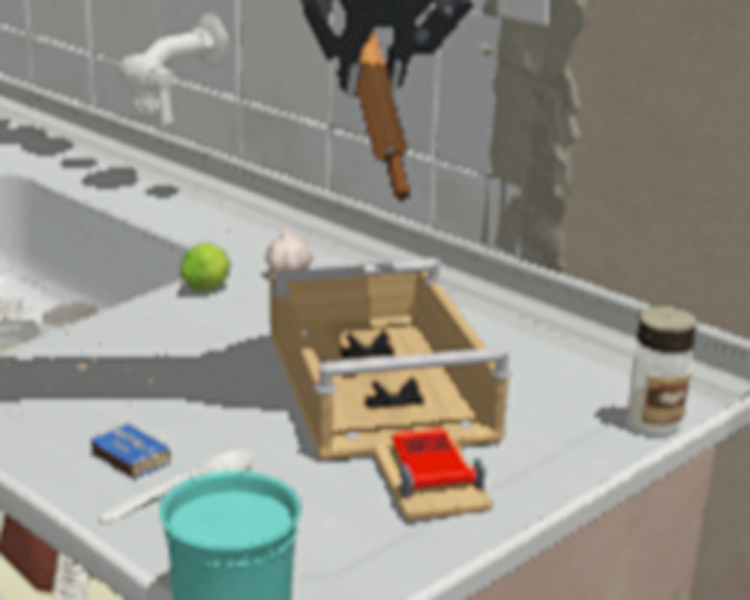

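The pin is held at (380, 130) with its lowest end at z of about 0.175 m, clear of the rack. The lever at (435, 455) is flat, and the mug, jar and garlic have not moved.

```bash
python3 -c "
from rig import *
print(close_job())"
```

```text
the job is handed in; nothing more can be done
None
```

I handed the job in at about 14 s; no verdict came back. The lever is latched down, and the pin is held still with its lower end about 0.175 m above the worktop, clear of the rack; the mug, jar and garlic have not moved.

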